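# Set up a glue tray for the glue-up

## Robot

A 6-joint arm with a two-finger parallel gripper is mounted at the origin on the work surface. World frame = base frame: x ahead of the robot, y to its left, z up, the work surface at z = 0. Lengths are in m, angles in degrees, forces in N, time in s.
With the tool pointing down it reaches from about 0.3 to 0.75 m from the base axis. Payload 8.5 kg.
Tool frame: the origin (TCP) lies midway between the tips of the shut fingers; the grasp point (between the pads) lies 19 mm behind it; z points along the fingers, y is the direction in which the jaws open and shut (so a half turn about z gives the same grasp; the last joint's range is limited). The gripper opens to 85 mm and grips with 20 to 120 N. Pads are 22 mm wide; open, the fingers measure 114 mm over their backs; the gripper's body (76 mm by 85 mm) begins 54 mm behind the grasp point. The pads swing forward as they close: fully open they stand 13 mm farther back than shut.
Start: joints at [60.774, 21.807, 74.336, -0, 83.858, -12.336], TCP at [0.16, 0.526, 0.207] pointing down, gripper open.
Joint ranges: [-178.18, 178.18], [-50.72, 133.34], [12.68, 142.11], [-81.47, 261.47], [9.98, 163.14], [-165.26, 165.26]. Speed limits (degrees/s): [136.94, 136.94, 180, 180, 180, 180].

## Interface

Orientations are given as a 3x3 rotation matrix whose columns are the frame's x, y, z axes.
In Python, from rig import env, viewer, ticket gives the robot as it stands. The module is installed in compiled form; this text tells all that it offers.
- The arm moves only by the shell command python3 -m pendant 'ROWS' [FORCE]. ROWS is JSON, a list of rows, each a list of 3 entries, a list of its own where there are three numbers: the shift along the world's x, y, z in mm, then the turn about the world's z in rad, then the opening, from -1 (shut) to 1 (fully open). A call has 1 to 12 rows; each row shifts and turns the pose as measured when the row begins; what a row does not reach is not made up. A row lasts 1/8 s, in which the tool goes at most 62.5 mm and 10.7 degrees, less where a joint would pass 70% of its speed; a pose out of reach is approached as far as the arm can. A call with a gripper value outside its range is refused whole. The fingers move at their own pace and stop on an object; FORCE is the grip in N (left out, the last holds). Time passes only in rows, so rows that do not move let the fingers close. It gives the time, the measured TCP pose, the force and the opening at its end, in the units of the state.
- env.observe(): the state, without advancing time (a new reading comes with each control period).
- viewer.get_image(name): name is "scene" or "side" or "wrist"; returns (picture, depth): 384x512x3 uint8, red, green, blue; 384x512 float32, m along the optical axis (not along the pixel's ray), 0 where there is no reading.
- viewer.camera_params(name): a dict with "fx", "fy", "cx", "cy" (pixels), "D" ([k1, k2, p1, p2, k3] as OpenCV has them; the pictures are not rectified), "rvec" (rotation vector, rad) and "tvec" (3), from world to camera coordinates, as OpenCV has them; the wrist camera has in their place "T_tool_cam" (4x4, takes a point from camera to tool coordinates, whose origin is the TCP and whose axes are the flange's). Camera axes: x right, y down, z forward; pixel columns grow to the right and rows downward; lengths in m; the calibration is good to about 2 mm. A picture is of the moment at which its call begins: read the wrist's pose just before it. camera_params takes no time and is no camera call.
- ticket.close_job(): hands the job in, once; it reports no verdict.
The state is a dict: "time_s": time; "q": joint angles; "qvel": joint speeds; "joint_efforts": joint torques, N m; "position": TCP position; "tool_rot": TCP orientation; "ft_force": force on the tool from outside, world axes, zero at the start; "wrist_torque": the same for the moment, N m; "grip_width": finger opening in m.
Only numpy, scipy, OpenCV 4.12 (cv2) and the standard library are available. Lean on these libraries where they do the work, as an engineer would, in place of code of your own. Each camera call takes 0.05 s, during which the arm holds its last target. There are 200 camera calls.

## Task

Set up the gluing place: lift just the top tray off the nested pile, leaving the other trays nested where they stand, and set it down flat and empty in the middle of the grey glue-up board, square with it. Then stand the glue bottle upright in that tray so that drips stay off the bench. Set both down rather than dropping them, and do not disturb the two glued-up wooden frames or the drinking cup.

Things in the scene. Friction and masses are not known exactly. Their poses are not given: they have to be found in the camera images.
- tray_top_c (a point): Top tray of a nested pile of four alike white plastic trays. Rim 180 mm (x) by 130 mm (y) outside, 46 mm high, 0.12 to 0.2 kg. Rim 9 mm wide on top, turned down outside as an upright skirt 22 mm high; inside, the 3 mm wall slopes inward 2.6 mm per 10 mm down: a pinch across the rim is 9 mm at the top, 14 mm at 20 mm down. Floor 138 x 88 mm, 3 mm thick. Origin at centre, 23 mm below rim top; z up.
- tray_second_c (a point): Second tray of the pile, right under the top one: same tray, same origin. It stays. Each tray's skirt stands on the rim of the tray below, so the rims are 22 mm apart, and a finger reaching more than 22 mm below the top rim also catches this tray. The bodies nest with 2.6 mm play all round.
- tray_third_c (a point): Third tray of the pile, the same tray; same origin. It stays.
- tray_bottom_c (a point): Bottom tray of the pile, the same tray, standing loose on the bench; same origin. It stays.
- board_c (a point): Glue-up board: flat offcut with a grey laminate top, 240 mm (its x) by 190 mm (its y), 18 mm thick, fixed flat on the bench. Point at the centre of its top face.
- bottle_c (a point): Glue bottle standing on the bench: round, body 64 mm in diameter up to 128 mm, then a shoulder, and a white screw cap 38 mm in diameter from 166 mm to the top at 200 mm (tight: it does not turn; it is the place to grip from above). 0.25 to 0.55 kg. Origin at the bottle's centre, 100 mm above its underside; z is the bottle's up.
- frame_a_c (a point): Freshly glued wooden frame, bystander: an upright triangle 20 mm thick with a round hole, 100 mm wide, standing on a wooden wheel, 146 mm high in all, loose. Point 73 mm above its underside.
- frame_b_c (a point): Smaller freshly glued wooden frame, bystander, likewise: 90 mm wide, 126 mm high, loose. Point 63 mm above its underside.
- tumbler_c (a point): Steel drinking cup with a lid, bystander: 76 mm in diameter, 172 mm high, loose. Point 83 mm above its underside.

How it is judged:
By the outcome, as a careful person would: the job done as asked, in the order asked, and still so for the second after the job is handed in, with the robot touching nothing.
It also fails if it takes over 72 s, if anything falls off the work surface, if the arm or the gripper's body presses on something with over 40 N, if the wrist force passes 120 N, or if a joint passes its speed limit or range.

## Working session

There is one attempt and no reset: what is moved stays moved. The work goes in short steps, Python scripts to look and compute and a shell command to move; the robot and the scene stay as the last step left them, time stands still between calls to the robot, and variables do not carry over. Pictures are saved under pics/ and viewed, about 8 in all and at most 12, crops included, and the job is handed in when it is done.

```bash
mkdir -p pics
cat > h.py <<'E'
import numpy as np, cv2
from rig import env, viewer, ticket
def cam(n,s=None):
    p=viewer.camera_params(n); K=np.array([[p['fx'],0,p['cx']],[0,p['fy'],p['cy']],[0,0,1.]]); D=np.array(p['D'],float)
    if 'T_tool_cam' in p:
        T=np.eye(4);T[:3,:3]=np.array(s['tool_rot']).reshape(3,3);T[:3,3]=s['position']
        M=T@np.array(p['T_tool_cam'])
    else:
        R=cv2.Rodrigues(np.array(p['rvec'],float))[0]; M=np.eye(4);M[:3,:3]=R.T;M[:3,3]=-R.T@np.array(p['tvec']).ravel()
    return K,D,M
def grab(n,tag):
    s=env.observe(); im,d=viewer.get_image(n); K,D,M=cam(n,s)
    np.savez(f'pics/{tag}.npz',im=im,d=d,K=K,D=D,M=M); cv2.imwrite(f'pics/{tag}.png',im[:,:,::-1]); return s
def load(tag): return np.load(f'pics/{tag}.npz')
def rays(z,px):
    u=cv2.undistortPoints(np.array(px,float).reshape(-1,1,2),z['K'],z['D']).reshape(-1,2)
    return np.c_[u,np.ones(len(u))]@z['M'][:3,:3].T, z['M'][:3,3]
def at_z(tag,px,h):
    r,o=rays(load(tag),px); h=np.broadcast_to(h,len(r)); return o+r*((h-o[2])/r[:,2])[:,None]
def cloud(tag):
    z=load(tag); H,W=z['d'].shape; g=np.stack(np.meshgrid(np.arange(W),np.arange(H)),-1).reshape(-1,2)
    r,o=rays(z,g); P=o+r*z['d'].reshape(-1,1); P[z['d'].ravel()==0]=np.nan; return P.reshape(H,W,3)
def proj(tag,P):
    z=load(tag); Mi=np.linalg.inv(z['M']); return cv2.projectPoints(np.array(P,float).reshape(-1,3),cv2.Rodrigues(Mi[:3,:3])[0],Mi[:3,3],z['K'],z['D'])[0].reshape(-1,2)
def tri(tags,pxs):
    A=np.zeros((3,3));b=np.zeros(3)
    for t,p in zip(tags,pxs):
        r,o=rays(load(t),[p]);r=r[0]/np.linalg.norm(r[0]);Q=np.eye(3)-np.outer(r,r);A+=Q;b+=Q@o
    return np.linalg.solve(A,b)
E
python3 - <<'E'
from h import *
for n in ('scene','side','wrist'): s=grab(n,n+'0')
print(s)
for n in ('scene','side','wrist'):
    z=load(n+'0');print(n,z['M'].round(3).tolist(),(z['d']>0).mean())
a=[cv2.imread(f'pics/{n}0.png') for n in('scene','side')]
cv2.imwrite('pics/v1.png',cv2.resize(np.vstack(a),None,fx=.78,fy=.78))
E
```

```text
{'time_s': 0.1, 'q': array([ 6.07746769e+01,  2.18382092e+01,  7.43780777e+01, -4.59572402e-04,
        8.38584254e+01, -1.23374967e+01]), 'qvel': array([ 0.03222112, -0.01628072, -0.1949654 , -0.0581321 ,  0.01105271,
        0.08843064]), 'joint_efforts': array([ 5.20530419e-03, -4.49213254e+01, -2.31658423e+01, -7.38526023e-05,
        3.54354212e-03,  4.06078823e-05]), 'position': array([0.15965209, 0.5260206 , 0.20637716]), 'tool_rot': array([[-9.56875494e-01,  2.90497665e-01, -6.29701038e-04],
       [ 2.90498221e-01,  9.56874851e-01, -1.14188296e-03],
       [ 2.70830753e-04, -1.27556685e-03, -9.99999150e-01]]), 'ft_force': array([ 1.12387562,  0.55327162, -0.22631011]), 'wrist_torque': array([-0.01707518, -0.02673268,  0.01483143]), 'grip_width': 0.08552034575824939}
scene [[-0.225, 0.716, -0.66, 1.279], [0.974, 0.158, -0.161, 0.191], [-0.011, -0.68, -0.734, 0.876], [0.0, 0.0, 0.0, 1.0]] 0.9962412516276041
side [[0.923, -0.22, 0.315, 0.218], [-0.384, -0.518, 0.764, -0.87], [-0.005, -0.827, -0.563, 0.724], [0.0, 0.0, 0.0, 1.0]] 0.9961903889973959
wrist [[0.29, 0.908, 0.303, 0.081], [0.957, -0.274, -0.093, 0.551], [-0.001, 0.317, -0.948, 0.372], [0.0, 0.0, 0.0, 1.0]] 0.9959360758463541
```

View pics/scene0.png

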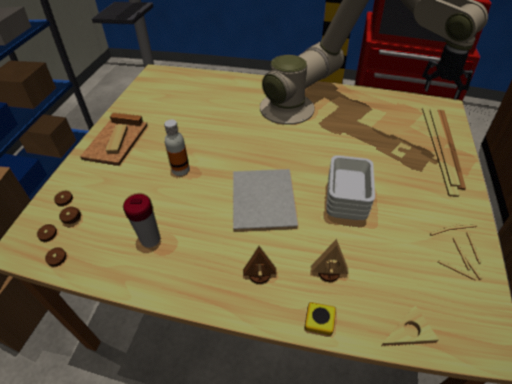

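View pics/side0.png

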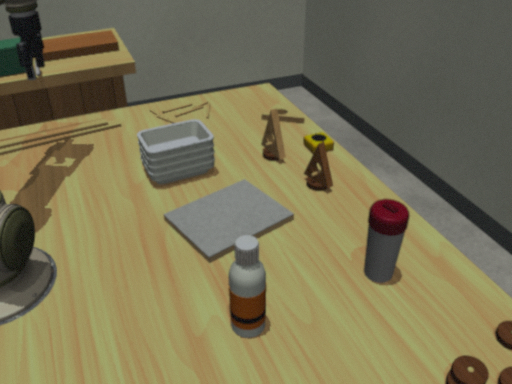

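The scene view shows the pile at about (350,180), the board's corners near (233,171)-(297,228), the bottle's cap at (172,126), the frames at (259,265) and (330,260), and the tumbler at (142,220). The side view shows the same things, with the pile's rim at (177,135) and the cap at (247,243).

Run:
```python
from h import *
for t in('scene0','side0'):
    C=cloud(t).reshape(-1,3); C=C[np.isfinite(C).all(1)]
    m=(C[:,0]>.2)&(C[:,0]<1.0)&(abs(C[:,1])<.75); P=C[m]
    print(t,'bench z',np.median(P[abs(P[:,2])<.012][:,2]))
    obj=P[P[:,2]>.03]
    # cluster in grid
    g=np.zeros((200,300),np.uint8); ij=((obj[:,:2]-[.1,-.75])/.005).astype(int); g[ij[:,0].clip(0,199),ij[:,1].clip(0,299)]=1
    n,l=cv2.connectedComponents(cv2.dilate(g,np.ones((3,3))))
    lab=l[ij[:,0].clip(0,199),ij[:,1].clip(0,299)]
    for k in range(1,n):
        Q=obj[lab==k]
        if len(Q)<60: continue
        print(len(Q),'min',Q.min(0).round(3),'max',Q.max(0).round(3),'zq',np.percentile(Q[:,2],[50,95]).round(3))
        top=Q[Q[:,2]>np.percentile(Q[:,2],98)-.012]; print('   top mean',top.mean(0).round(4), cv2.minAreaRect((top[:,:2]*1000).astype(np.float32)))
    z=load(t); H=cv2.cvtColor(z['im'],cv2.COLOR_RGB2HSV).reshape(-1,3)
    C=cloud(t).reshape(-1,3); b=(abs(C[:,2]-.018)<.008)&(H[:,1]<50)&(C[:,0]>.3)&(C[:,0]<.9)&(abs(C[:,1])<.4)
    B=b.reshape(384,512).astype(np.uint8); B=cv2.morphologyEx(B,cv2.MORPH_OPEN,np.ones((3,3)))
    n,l,st,_=cv2.connectedComponentsWithStats(B); k=1+st[1:,4].argmax(); Q=C[(l==k).ravel()]
    print('board',len(Q),'z',np.median(Q[:,2]),cv2.minAreaRect((Q[:,:2]*1000).astype(np.float32)))
a=cv2.imread('pics/scene0.png')[140:300,220:400]; b=cv2.imread('pics/side0.png')[110:270,130:310]
cv2.imwrite('pics/c1.png',cv2.resize(np.hstack([a,b]),(800,356),interpolation=cv2.INTER_CUBIC))
```

```text
scene0 bench z -0.00032606009168811845
851 min [0.2   0.466 0.375] max [0.237 0.553 0.536] zq [0.495 0.53 ]
   top mean [0.2114 0.5021 0.5282] ((213.46681213378906, 504.14068603515625), (57.210540771484375, 25.96889877319336), 87.98674774169922)
251 min [ 0.227 -0.659  0.03 ] max [ 0.264 -0.53   0.053] zq [0.046 0.05 ]
   top mean [ 0.249  -0.5931  0.0462] ((244.78994750976562, -594.9271240234375), (37.06446075439453, 127.50220489501953), 0.688058078289032)
328 min [ 0.285 -0.618  0.03 ] max [ 0.44  -0.536  0.044] zq [0.036 0.04 ]
   top mean [ 0.3674 -0.5755  0.0363] ((361.85284423828125, -578.0999755859375), (153.37945556640625, 49.811607360839844), 15.30617618560791)
2660 min [0.377 0.206 0.03 ] max [0.562 0.343 0.116] zq [0.077 0.112]
   top mean [0.4735 0.2776 0.1095] ((468.25225830078125, 274.54437255859375), (180.40475463867188, 130.2008056640625), 2.9077296257019043)
845 min [ 0.422 -0.32   0.03 ] max [ 0.478 -0.26   0.202] zq [0.122 0.199]
   top mean [ 0.4456 -0.2897  0.1975] ((443.543212890625, -291.7027587890625), (35.79344177246094, 37.11076354980469), 50.14395523071289)
[... 2106 characters left out ...]
5] zq [0.071 0.133]
   top mean [0.736  0.2428 0.1356] ((737.4965209960938, 242.8082733154297), (22.627685546875, 13.033408164978027), 10.521687507629395)
597 min [0.759 0.022 0.03 ] max [0.803 0.099 0.124] zq [0.064 0.114]
   top mean [0.7811 0.0614 0.1149] ((782.3400268554688, 62.67725372314453), (22.341415405273438, 14.954151153564453), 9.219826698303223)
92 min [0.849 0.205 0.03 ] max [0.907 0.265 0.035] zq [0.031 0.033]
   top mean [0.8768 0.2343 0.0315] ((877.5671997070312, 235.17933654785156), (57.9116325378418, 60.04599380493164), 0.3685705065727234)
board 5063 z 0.017690060852214584 ((517.6263427734375, 15.576316833496094), (243.67449951171875, 194.00050354003906), 15.6764554977417)
```

View pics/c1.png

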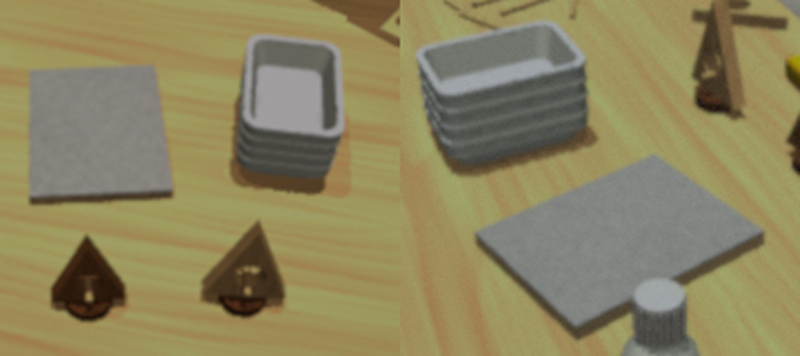

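The crop confirms it: the pile is straight, with its rim top at about 0.112 (46+66 mm, as it should be), centre near (0.468, 0.273) and yaw about 3-4 deg. The board is at (0.518, 0.017, 0.018) with yaw 15.7 deg, and its size checks. Next I'll go above the pile for wrist views.

```bash
python3 -m pendant '[[[44,-36,10],0.09,1],[[44,-36,10],0.09,1],[[44,-36,10],0.09,1],[[44,-36,10],0.08,1],[[44,-36,10],0,0],[[44,-36,10],0,-0.2],[[44,-36,0],0,-0.2],[[0,0,0],0,-0.2],[[0,0,0],0,-0.2]]' 60
python3 - <<'E'
from h import *
s=grab('wrist','w1'); print(s['position'],s['tool_rot'],s['grip_width'])
E
```

```text
time_s: 1.27
position: [0.4747, 0.2643, 0.2657]
tool_rot: [[-0.998, -0.069, -0.003], [-0.069, 0.998, -0.004], [0.004, -0.004, -1.0]]
ft_force: [-0.1, -0.7, -0.4]
grip_width: 0.034
[0.47465412 0.26430095 0.26570689] [[-0.9975847  -0.0693815  -0.00331274]
 [-0.06936763  0.9975826  -0.00413351]
 [ 0.00359152 -0.00389373 -0.99998597]] 0.03401027273989172
```

View pics/w1.png

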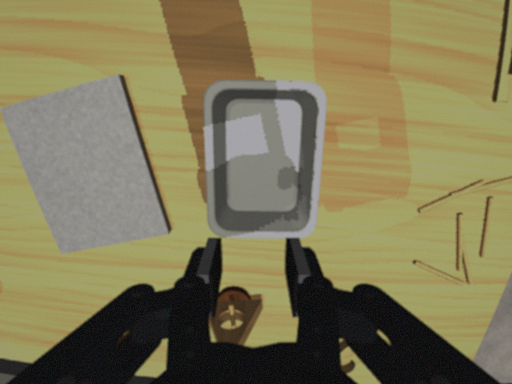

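The wrist view shows the top tray's rim with outer corners at about (207,83), (325,83), (317,235), (210,235). The board's corners are at (3,108), (122,76), (169,231), (62,251).

```bash
cat >> h.py <<'E'
def rect(tag,box,zr,grey=False):
    C=cloud(tag); m=np.zeros(C.shape[:2],bool); x0,x1,y0,y1=box; m[y0:y1,x0:x1]=1
    m&=(C[...,2]>zr[0])&(C[...,2]<zr[1])
    if grey: m&=cv2.cvtColor(load(tag)['im'],cv2.COLOR_RGB2HSV)[...,1]<60
    m=cv2.morphologyEx(m.astype(np.uint8),cv2.MORPH_OPEN,np.ones((2,2)))
    n,l,st,_=cv2.connectedComponentsWithStats(m);k=1+st[1:,4].argmax();Q=C[l==k]
    r=cv2.minAreaRect((Q[:,:2]*1000).astype(np.float32)); return np.round(r[0],1),np.round(r[1],1),round(r[2],2),round(float(np.median(Q[:,2])),4),len(Q)
E
python3 - <<'E'
from h import *
print('tray w1',rect('w1',(195,335,70,240),(.106,.12)))
print('tray scene',rect('scene0',(320,380,150,225),(.107,.12)))
print('tray side',rect('side0',(130,225,115,190),(.107,.12)))
print('board w1',rect('w1',(0,175,65,255),(.012,.024),True))
c=[(205.5,81.5),(326,81),(318.5,237),(208.5,237)]
P=at_z('w1',c,.112)[:,:2]*1000; print(P.round(1),P.mean(0)); print([np.linalg.norm(P[i]-P[i-1]).round(1) for i in range(4)],[np.degrees(np.arctan2(*(P[i]-P[i-1])[::-1])).round(1) for i in range(4)])
z=load('w1'); im=z['im'][70:245,190:340,::-1]
cv2.imwrite('pics/c2.png',cv2.resize(im,None,fx=3.4,fy=3.4,interpolation=cv2.INTER_CUBIC))
E
```

```text
tray w1 (array([499.3, 291.8]), array([235.1, 149.5]), 5.47, nan, 4860)
tray scene (array([410.8, 288.7]), array([294.3, 157.9]), 2.55, nan, 519)
tray side (array([403.6, 263. ]), array([ 58.6, 122.7]), 13.85, nan, 170)
board w1 (array([nan, nan]), array([nan,  0.]), nan, nan, 19028)
[[383.1 209.2]
 [373.7 332.2]
 [549.7 348.5]
 [559.1 216.7]] [466.39751021 276.6473447 ]
[np.float64(176.1), np.float64(123.4), np.float64(176.7), np.float64(132.2)] [np.float64(-177.6), np.float64(94.4), np.float64(5.3), np.float64(-85.9)]
```

View pics/c2.png

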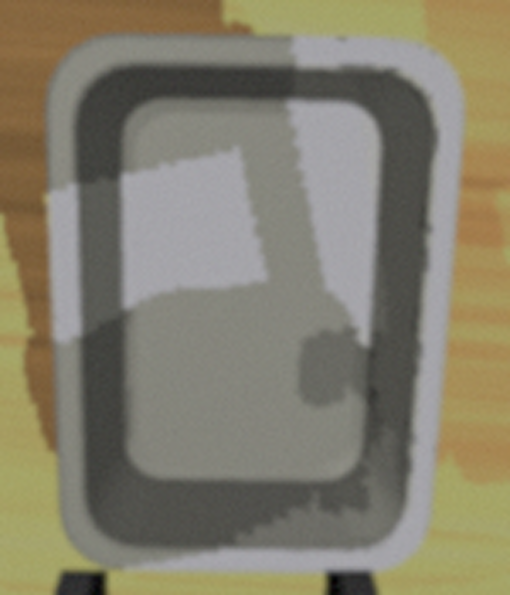

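```bash
sed -i 's/^    m=cv2.morphologyEx.*$/    m=m.astype(np.uint8)/; s/Q=C\[l==k\]/Q=C[(l==k)]; Q=Q[np.isfinite(Q).all(1)]/' h.py
python3 - <<'E'
from h import *
print('tray w1',rect('w1',(195,335,70,240),(.106,.12)))
print('tray scene',rect('scene0',(320,380,150,225),(.107,.12)))
print('tray side',rect('side0',(130,225,115,190),(.107,.12)))
print('board w1',rect('w1',(0,175,65,255),(.012,.024),True))
e=[(203.6,99.4),(207.6,217),(326.5,99.4),(317,217),(263.5,80.3),(263.5,237.6)]
print((at_z('w1',e,.112)*1000).round(1))
C=cloud('w1'); print(C[150,200:232,2].round(3),C[150,300:330,2].round(3))
E
```

```text
tray w1 (array([467.5, 275.3]), array([180.7, 130.3]), 3.29, 0.1106, 4904)
tray scene (array([468.3, 274.5]), array([180.4, 130.2]), 2.91, 0.1112, 532)
tray side (array([466.8, 271.8]), array([179.8, 137.7]), 3.56, 0.1096, 457)
board w1 (array([517.9,  17.1]), array([241.5, 192.7]), 15.41, 0.0167, 19034)
[[401.  207.7 112. ]
 [533.1 215.1 112. ]
 [391.8 335.2 112. ]
 [523.9 343.  112. ]
 [378.  268.3 112. ]
 [555.  282.6 112. ]]
[-0.002  0.001 -0.001 -0.001 -0.001  0.11   0.111  0.111  0.111  0.11
  0.11   0.111  0.111  0.111  0.108  0.105  0.102    nan  0.096  0.092
  0.09   0.085  0.082  0.081  0.077  0.074  0.068  0.069  0.068  0.068
  0.068  0.069] [ 0.074  0.077  0.079  0.082  0.085  0.088  0.09   0.093  0.096  0.097
  0.101  0.103  0.104  0.108  0.111  0.111  0.111  0.111  0.112  0.11
  0.111  0.111  0.109 -0.001 -0.001  0.001 -0.    -0.002  0.001 -0.001]
```

Estimates agree to 1-3 mm: tray centre (467.5, 275), yaw 3.2 deg; board (518, 17.5), yaw 15.6 deg. I'll grip the middle of the -y long rim at (471, 217).

```bash
python3 -m pendant '[[[-4,-24,0],-0.014,-0.2],[[0,-24,0],0,-0.2],[[0,0,-40],0,-0.2],[[0,0,-40],0,-0.2],[[0,0,-40],0,-0.2],[[0,0,-10],0,-0.2],[[0,0,0],0,-0.2],[[0,0,0],0,-0.2]]'
python3 - <<'E'
from h import *
s=grab('wrist','w2'); print(s['position'],s['tool_rot'][:2,1],s['grip_width'])
print('tray w2',rect('w2',(80,512,0,384),(.106,.12)))
cv2.imwrite('pics/w2.png',load('w2')['im'][:,:,::-1])
E
```

```text
time_s: 2.33
position: [0.4656, 0.2225, 0.1364]
tool_rot: [[-0.998, -0.069, 0.003], [-0.069, 0.998, -0.002], [-0.003, -0.002, -1.0]]
ft_force: [-0.7, 0.1, -0.3]
grip_width: 0.0343
[0.4655845  0.22246297 0.13644393] [-0.06882752  0.99762556] 0.034306364417066575
tray w2 (array([466.9, 275.6]), array([179.8, 130.9]), 3.59, 0.1105, 9876)
```

View pics/w2.png

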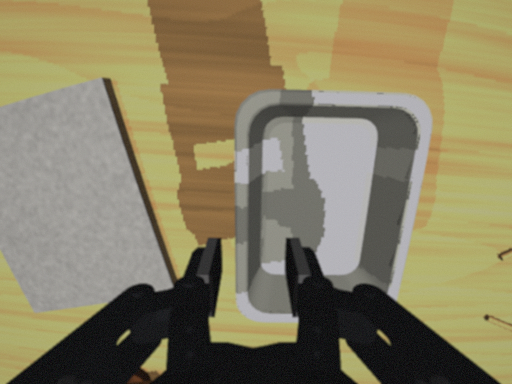

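The fingers at (213,265) and (295,265) straddle the left (-y) rim. A trim of (+5,-5) is needed, then down.

```bash
python3 -m pendant '[[[5,-5.5,0],-0.01,-0.2],[[0,0,0],0,-0.2],[[0,0,-20],0,-0.3],[[0,0,-10],0,-0.3],[[0,0,0],0,-0.3],[[0,0,0],0,-0.3]]'
```

```text
time_s: 3.12
position: [0.4729, 0.2165, 0.1088]
tool_rot: [[-0.998, -0.057, 0.009], [-0.057, 0.998, -0.001], [-0.009, -0.002, -1.0]]
ft_force: [-0.1, -0.2, 0.3]
grip_width: 0.0299
```

```bash
python3 -m pendant '[[[-2,0.5,-8],0,-0.4],[[0,0,-5],0,-0.4],[[0,0,0],0,-0.4],[[0,0,0],0,-0.4]]'
```

```text
time_s: 3.62
position: [0.471, 0.2172, 0.0956]
tool_rot: [[-0.998, -0.057, 0.01], [-0.057, 0.998, -0.001], [-0.01, -0.001, -1.0]]
ft_force: [0.1, -0.6, -0.5]
grip_width: 0.0256
```

```bash
python3 -m pendant '[[[0,0,0],0,-0.6],[[0,0,0],0,-0.7],[[0,0,0],0,-1],[[0,0,0],0,-1],[[0,0,0],0,-1],[[0,0,0],0,-1]]' 80
```

```text
time_s: 4.38
position: [0.4712, 0.2172, 0.0959]
tool_rot: [[-0.998, -0.057, 0.011], [-0.057, 0.998, -0.001], [-0.011, -0.001, -1.0]]
ft_force: [-0.6, 0.6, -0.3]
grip_width: -0.0004
```

The jaws shut on nothing, so I'll look.

Run:
```python
from h import *
s=grab('wrist','w3'); grab('side','s3'); grab('scene','sc3'); print(s['position'],s['grip_width'])
print('tray w3',rect('w3',(80,512,0,384),(.105,.13)))
a=load('side0')['im'];b=load('s3')['im'][100:200,120:240]
c=load('sc3')['im'][130:230,300:420]
x=np.vstack([cv2.resize(b,(480,400)),cv2.resize(c,(480,400))][:1]+[cv2.resize(c,(480,400))])
w=cv2.resize(load('w3')['im'],(600,450))
o=np.zeros((450,600+0,3),np.uint8)
bot=np.hstack([cv2.resize(b,(400,333)),cv2.resize(c,(400,333))])[:, :]
top=load('w3')['im'][120:384,100:450]; top=cv2.resize(top,(350,264))
o=np.zeros((600,800,3),np.uint8); o[:333]=bot; o[333:597,:350]=top
cv2.imwrite('pics/v3.png',o[:,:,::-1])
```

```text
[0.47123934 0.21719819 0.09589694] -0.0003850162651799651
tray w3 (array([459.1, 275. ]), array([164. , 130.8]), 2.87, 0.1105, 13085)
```

View pics/v3.png

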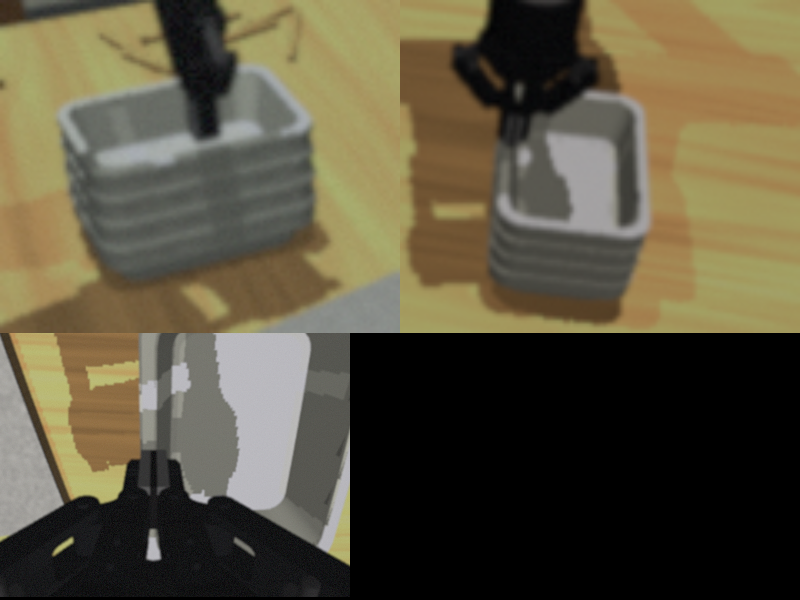

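The side crop shows the closed fingertips ending about at rim level rather than astride it. I'll measure the tips.

Run:
```python
from h import *
s=np.array([.4712,.2172])
for t in('s3','sc3'):
    z=load(t); C=cloud(t); g=z['im'].max(-1)<70
    m=g&(np.hypot(C[...,0]-s[0],C[...,1]-s[1])<.035)&(C[...,2]>.085)
    Q=C[m]; i=Q[:,2].argsort()[:12]; print(t,len(Q),'low',Q[i].round(4).tolist())
    print(' tcp proj',proj(t,[[.4712,.2172,.0959],[.4712,.2172,.111],[.4712,.2172,.115]]).round(1).tolist())
def crop(t,x,y): return cv2.resize(load(t)['im'][y-25:y+25,x-30:x+30],(400,333),interpolation=cv2.INTER_CUBIC)
p=proj('s3',[[.4712,.2172,.105]])[0].astype(int);q=proj('sc3',[[.4712,.2172,.105]])[0].astype(int);print(p,q)
cv2.imwrite('pics/v4.png',np.hstack([crop('s3',*p),crop('sc3',*q)])[:,:,::-1])
```

```text
s3 483 low [[0.4645, 0.2047, 0.126], [0.463, 0.2081, 0.1274], [0.4719, 0.203, 0.128], [0.4694, 0.2029, 0.1286], [0.4739, 0.2005, 0.1289], [0.4666, 0.2019, 0.1298], [0.4746, 0.2026, 0.1305], [0.464, 0.2013, 0.1306], [0.4677, 0.2052, 0.1307], [0.4607, 0.2078, 0.1309], [0.4734, 0.2072, 0.1312], [0.4793, 0.2096, 0.1316]]
 tcp proj [[182.2, 148.7], [181.7, 143.5], [181.6, 142.1]]
sc3 899 low [[0.4433, 0.2239, 0.0872], [0.4615, 0.2202, 0.1037], [0.4652, 0.2103, 0.1134], [0.4779, 0.2134, 0.122], [0.4792, 0.2191, 0.1244], [0.48, 0.2162, 0.1246], [0.4757, 0.2272, 0.1269], [0.4828, 0.2218, 0.1284], [0.4799, 0.2214, 0.1296], [0.4811, 0.2185, 0.1302], [0.4789, 0.2095, 0.1302], [0.4831, 0.2156, 0.1314]]
 tcp proj [[331.3, 177.9], [332.0, 174.3], [332.2, 173.3]]
[181 145] [331 175]
```

View pics/v4.png

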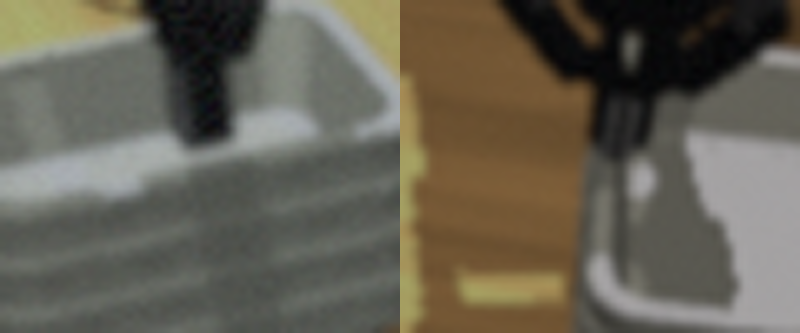

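Run:
```python
from h import *
for t,x,y in(('s3',182,142),('sc3',334,173)):
    C=cloud(t); im=load(t)['im']
    for v in range(y-8,y+9): print(t,v,im[v,x].tolist(),C[v,x].round(4).tolist())
print(tri(['s3','sc3'],[(181.8,141.8),(334.3,173.3)]))
C=cloud('w3');d=load('w3')['d'];im=load('w3')['im']
for v in range(245,300,3): print(v,[C[v,u].round(3).tolist() for u in(247,259)],im[v,253].tolist())
```

```text
s3 134 [14, 25, 18] [0.4704, 0.2013, 0.146]
s3 135 [19, 19, 23] [0.4705, 0.2026, 0.1426]
s3 136 [16, 10, 23] [0.4706, 0.2041, 0.139]
s3 137 [19, 25, 26] [0.4703, 0.2038, 0.1364]
s3 138 [18, 15, 22] [0.4703, 0.2046, 0.1332]
s3 139 [18, 16, 14] [nan, nan, nan]
s3 140 [40, 38, 42] [0.4694, 0.2029, 0.1286]
s3 141 [75, 77, 78] [0.4683, 0.1994, 0.1278]
s3 142 [120, 124, 124] [0.4701, 0.2079, 0.1203]
s3 143 [136, 142, 139] [0.4903, 0.2955, 0.0682]
s3 144 [120, 124, 118] [0.4722, 0.2192, 0.1083]
s3 145 [94, 97, 94] [0.4699, 0.2104, 0.1105]
s3 146 [86, 88, 84] [0.4691, 0.2077, 0.1092]
s3 147 [84, 88, 80] [0.4687, 0.207, 0.1068]
s3 148 [79, 83, 78] [0.4695, 0.2114, 0.1014]
s3 149 [81, 85, 81] [0.4687, 0.2093, 0.0998]
s3 150 [80, 84, 77] [0.4681, 0.2076, 0.0979]
sc3 165 [32, 32, 32] [0.4798, 0.2177, 0.1566]
sc3 166 [33, 33, 33] [0.4814, 0.2182, 0.1542]
sc3 167 [33, 33, 31] [0.4814, 0.2187, 0.1504]
sc3 168 [35, 34, 34] [0.4828, 0.2191, 0.1478]
sc3 169 [34, 34, 33] [0.4818, 0.2197, 0.1431]
sc3 170 [38, 37, 37] [0.4841, 0.2201, 0.1413]
sc3 171 [39, 38, 38] [0.4821, 0.2207, 0.1355]
sc3 172 [44, 43,
[... 963 characters left out ...]
9, 18, 14]
269 [[0.459, 0.215, 0.153], [0.459, 0.22, 0.153]] [20, 21, 18]
272 [[0.458, 0.215, 0.156], [0.459, 0.22, 0.155]] [15, 15, 18]
275 [[0.46, 0.215, 0.156], [0.459, 0.22, 0.157]] [23, 24, 24]
278 [[0.457, 0.215, 0.162], [0.462, 0.22, 0.156]] [23, 24, 25]
281 [[0.458, 0.215, 0.163], [0.458, 0.22, 0.162]] [26, 20, 26]
284 [[0.458, 0.215, 0.166], [0.457, 0.22, 0.166]] [30, 22, 25]
287 [[0.457, 0.215, 0.168], [0.459, 0.22, 0.165]] [28, 27, 28]
290 [[0.458, 0.215, 0.169], [0.46, 0.22, 0.165]] [25, 27, 28]
293 [[0.459, 0.215, 0.169], [0.462, 0.22, 0.165]] [31, 30, 30]
296 [[0.46, 0.215, 0.169], [0.463, 0.22, 0.166]] [26, 27, 30]
299 [[0.462, 0.215, 0.168], [0.464, 0.22, 0.167]] [27, 26, 24]
```

Run:
```python
from h import *
for t,zt in(('wrist0',.2064),('w1',.2657),('w2',.1364),('w3',.0959)):
    d=load(t)['d'];C=cloud(t); m=(load(t)['im'].max(-1)<45)&(d>0)&(d<.27); m[:200]=0
    q=np.sort(C[m][:,2]); print(t,m.sum(),(q[[3,20,60,150]]-zt).round(4))
```

```text
wrist0 30818 [0.038  0.0388 0.0401 0.042 ]
w1 30899 [0.0293 0.0308 0.0329 0.0354]
w2 30563 [0.029  0.0312 0.033  0.0354]
w3 32106 [0.0285 0.0302 0.0321 0.036 ]
```

All views agree: the real fingertips are about 30 mm above the reported TCP, which differs from the text. I'll reopen and descend so the tips reach about 17 mm below the rim (TCP z about 0.065), with the grip width as a check of depth.

```bash
python3 -m pendant '[[[0,0,0],0,-0.35],[[0,0,0],0,-0.35],[[0,0,0],0,-0.35],[[0,0,-10],0,-0.35],[[0,0,-8],0,-0.35],[[0,0,0],0,-0.35],[[0,0,-6],0,-0.35],[[0,0,-4],0,-0.35],[[0,0,0],0,-0.35],[[0,0,0],0,-0.35]]'
python3 - <<'E'
from h import *
s=grab('wrist','w4')
C=cloud('w4');d=load('w4')['d'];m=(load('w4')['im'].max(-1)<45)&(d>0)&(d<.27);m[:200]=0
print(np.sort(C[m][:,2])[[3,20,60]], s['position'])
E
```

```text
time_s: 5.78
position: [0.471, 0.2171, 0.0655]
tool_rot: [[-0.998, -0.057, 0.01], [-0.057, 0.998, -0.001], [-0.01, -0.001, -1.0]]
ft_force: [-1.1, 0.3, -0.1]
grip_width: 0.0279
[0.09312175 0.09505893 0.09794668] [0.47104611 0.21712657 0.06551256]
```

```bash
python3 -m pendant '[[[0,0,0],0,-0.55],[[0,0,0],0,-0.65],[[0,0,0],0,-1],[[0,0,0],0,-1],[[0,0,0],0,-1],[[0,0,0],0,-1]]' 90
python3 - <<'E'
from h import *
grab('wrist','w5');print(rect('w5',(80,512,0,384),(.105,.13)))
E
```

```text
time_s: 6.58
position: [0.4716, 0.2176, 0.068]
tool_rot: [[-0.998, -0.056, 0.013], [-0.056, 0.998, 0.002], [-0.013, 0.001, -1.0]]
ft_force: [-0.4, -0.4, 3.4]
grip_width: 0.011
(array([453.3, 269.6]), array([151.6, 142.5]), 2.94, 0.1115, 19077)
```

It holds, at width 11 mm and plausible for the rim. I'll lift slowly and check.

```bash
python3 -m pendant '[[[0,0,5],0,-1],[[0,0,6],0,-1],[[0,0,7],0,-1],[[0,0,8],0,-1],[[0,0,8],0,-1],[[0,0,8],0,-1],[[0,0,0],0,-1]]'
python3 - <<'E'
from h import *
s=grab('side','s6');grab('scene','sc6');print(s['position'],s['grip_width'])
b=load('s6')['im'][80:200,110:240];c=load('sc6')['im'][110:230,300:430]
cv2.imwrite('pics/v5.png',cv2.resize(np.hstack([b,c]),(800,369),interpolation=cv2.INTER_CUBIC)[:,:,::-1])
E
```

```text
time_s: 7.5
position: [0.4715, 0.2174, 0.1124]
tool_rot: [[-0.998, -0.056, 0.013], [-0.056, 0.998, 0.001], [-0.013, -0.0, -1.0]]
ft_force: [-0.6, -0.0, -1.4]
grip_width: 0.0104
[0.47149475 0.21740719 0.11240627] 0.010431523270273899
```

View pics/v5.png

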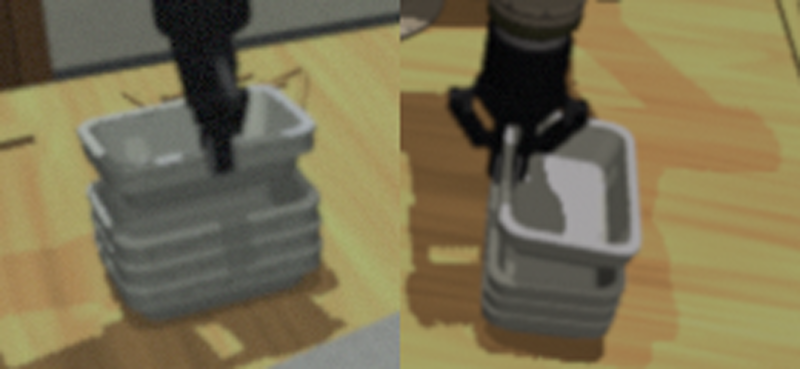

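Only the top tray has lifted. I'll raise it clear, then measure its tilt.

```bash
python3 -m pendant '[[[0,0,12],0,-1],[[0,0,20],0,-1],[[0,0,25],0,-1],[[0,0,20],0,-1],[[0,0,0],0,-1],[[0,0,0],0,-1]]'
cat >> h.py <<'E'
def plane(tag,cx,cy,R,zr,zoff):
    # fit tilted plane to rim-top points: highest surface, iterative
    C=cloud(tag).reshape(-1,3); im=load(tag)['im'].reshape(-1,3); C=C[(im.max(1)>60)]; C=C[np.isfinite(C).all(1)]
    C=C[(np.hypot(C[:,0]-cx,C[:,1]-cy)<R)&(C[:,2]>zr[0])&(C[:,2]<zr[1])]
    p=np.array([0,0,zoff])
    for tol in(.012,.008,.005,.004,.003,.003):
        A=np.c_[C[:,0]-cx,C[:,1]-cy,np.ones(len(C))]; r=C[:,2]-A@p; k=abs(r)<tol; p=np.linalg.lstsq(A[k],C[k,2],rcond=None)[0]
    Q=C[k]; b=cv2.minAreaRect((Q[:,:2]*1000).astype(np.float32))
    return np.degrees(p[:2]).round(2),p[2].round(4),k.sum(),np.round(b[0],1),np.round(b[1],1),round(b[2],2)
E
python3 - <<'E'
from h import *
s=grab('side','s7');grab('scene','sc7');grab('wrist','w7');print(s['position'],s['grip_width'],s['ft_force'],s['tool_rot'])
z=s['position'][2]+.111-.068; print('exp rim',z)
for t in('s7','sc7','w7'): print(t,plane(t,.467,.275,.13,(z-.03,z+.03),z))
# remaining pile
print('pile sc',rect('sc7',(310,390,150,235),(.082,.1)))
print('pile side',rect('s7',(120,230,110,200),(.082,.1)))
E
```

```text
time_s: 8.35
position: [0.4703, 0.2171, 0.1921]
tool_rot: [[-0.998, -0.056, 0.01], [-0.056, 0.998, 0.0], [-0.01, -0.001, -1.0]]
ft_force: [-0.1, 0.1, -1.5]
grip_width: 0.0102
[0.47030905 0.21712656 0.19206982] 0.01018382148505646 [-0.10717977  0.08831972 -1.4929771 ] [[-9.98360694e-01 -5.63892401e-02  9.80701670e-03]
 [-5.63915625e-02  9.98408729e-01  3.97686310e-05]
 [-9.79365360e-03 -5.13329557e-04 -9.99951909e-01]]
exp rim 0.23506982246431124
s7 (array([-0.01, -5.1 ]), np.float64(0.2293), np.int64(435), array([464.8, 272.2]), array([180.5, 138.1]), 1.97)
sc7 (array([-0.08, -5.49]), np.float64(0.2312), np.int64(462), array([467.5, 278. ]), array([183. , 130.9]), 3.17)
w7 (array([ 0.07, -5.75]), np.float64(0.2301), np.int64(16397), array([464.6, 270.2]), array([176.4, 142.4]), 3.34)
pile sc (array([471.9, 274.6]), array([176.6, 129.9]), 3.07, 0.0895, 409)
pile side (array([466.6, 271.7]), array([179. , 136.1]), 3.69, 0.087, 627)
```

The tray sags 5.4 deg about its long axis in the grip, so it will be levelled against the board. Carrying it across: shift (+63,-256), turn +0.215 rad.

```bash
python3 -m pendant '[[[4,-15,0],0.02,-1],[[8,-30,0],0.03,-1],[[9,-38,0],0.03,-1],[[9,-38,0],0.03,-1],[[9,-38,0],0.03,-1],[[9,-38,0],0.03,-1],[[8,-30,0],0.03,-1],[[5,-20,0],0.01,-1],[[0,0,0],0,-1],[[0,0,0],0,-1]]'
python3 - <<'E'
from h import *
s=env.observe();print(s['position'],s['tool_rot'],s['grip_width'])
E
```

```text
time_s: 9.75
position: [0.5305, -0.0371, 0.1859]
tool_rot: [[-0.963, -0.271, -0.001], [-0.271, 0.963, 0.003], [0.0, 0.003, -1.0]]
ft_force: [0.3, 0.4, -1.4]
grip_width: 0.0103
[ 0.53051464 -0.03707156  0.18589282] [[-9.62591794e-01 -2.70953776e-01 -1.04377592e-03]
 [-2.70955707e-01  9.62587319e-01  2.94260146e-03]
 [ 2.07416485e-04  3.11534106e-03 -9.99995126e-01]] 0.01030178052564421
```

```bash
python3 -m pendant '[[[3,-1.5,-20],-0.003,-1],[[0,0,-35],0,-1],[[0,0,-35],0,-1],[[0,0,-20],0,-1],[[0,0,-10],0,-1],[[0,0,0],0,-1],[[0,0,0],0,-1]]'
python3 - <<'E'
from h import *
s=grab('side','s8');grab('scene','sc8');grab('wrist','w8');print(s['position'],s['grip_width'],s['ft_force'],s['tool_rot'][:,1])
z=s['position'][2]+.043-.0055
for t in('s8','sc8','w8'): print(t,plane(t,.518,.0175,.125,(z-.02,z+.025),z))
E
```

```text
time_s: 10.62
position: [0.5334, -0.0331, 0.0641]
tool_rot: [[-0.962, -0.273, 0.002], [-0.273, 0.962, 0.003], [-0.003, 0.002, -1.0]]
ft_force: [0.1, -0.6, -1.6]
grip_width: 0.01
[ 0.53337723 -0.03307337  0.06411997] 0.010016376688680882 [ 0.06591792 -0.59955253 -1.61632938] [-0.27345199  0.96188317  0.00218463]
s8 (array([-0.47, -4.26]), np.float64(0.1008), np.int64(370), array([511.8,  18.4]), array([171.3, 137.8]), 16.22)
sc8 (array([ 1.2, -5.4]), np.float64(0.1044), np.int64(406), array([517.6,  26.4]), array([183. , 129.7]), 15.76)
w8 (array([ 0.96, -5.64]), np.float64(0.1028), np.int64(16393), array([516.6,  17.7]), array([176.7, 142.7]), 16.11)
```

```bash
python3 -m pendant '[[[0,-5.5,-10],-0.004,-1],[[0,0,-10],0,-1],[[0,0,-6],0,-1],[[0,0,0],0,-1],[[0,0,-4],0,-1],[[0,0,0],0,-1]]'
```

```text
time_s: 11.52
position: [0.5334, -0.0394, 0.0321]
tool_rot: [[-0.963, -0.269, 0.003], [-0.269, 0.963, 0.003], [-0.003, 0.002, -1.0]]
ft_force: [-0.2, 0.1, -1.6]
grip_width: 0.0102
```

```bash
python3 -m pendant '[[[0,0,-3],0,-1],[[0,0,-3],0,-1],[[0,0,0],0,-1]]'
```

```text
time_s: 11.9
position: [0.5339, -0.0395, 0.0264]
tool_rot: [[-0.963, -0.269, 0.004], [-0.269, 0.963, 0.002], [-0.005, 0.001, -1.0]]
ft_force: [-0.3, -0.9, 0.8]
grip_width: 0.0107
```

The far edge has touched (force rises by about 2.4 N). I'll press on gently to level it.

```bash
python3 -m pendant '[[[0,0,-2],0,-1],[[0,0,-2],0,-1],[[0,0,0],0,-1]]'
python3 - <<'E'
from h import *
s=grab('side','s9');grab('scene','sc9');grab('wrist','w9')
for t in('s9','sc9','w9'): print(t,plane(t,.518,.0175,.125,(.045,.085),.063))
E
```

```text
time_s: 12.28
position: [0.5345, -0.0401, 0.0238]
tool_rot: [[-0.963, -0.268, 0.006], [-0.268, 0.963, 0.002], [-0.006, -0.0, -1.0]]
ft_force: [-2.0, -0.2, 5.7]
grip_width: 0.0103
s9 (array([ 0.77, -2.83]), np.float64(0.0651), np.int64(544), array([517.2,  13.9]), array([181.2, 136.8]), 15.66)
sc9 (array([ 0.8 , -2.96]), np.float64(0.0659), np.int64(359), array([518.7,  19. ]), array([181.3, 129.9]), 15.67)
w9 (array([ 0.67, -3.1 ]), np.float64(0.0644), np.int64(16665), array([514.9,  14.1]), array([173.2, 134.6]), 15.78)
```

```bash
python3 -m pendant '[[[0,0,-3],0,-1],[[0,0,-3],0,-1],[[0,0,0],0,-1]]'
python3 - <<'E'
from h import *
s=grab('side','s10');grab('scene','sc10');grab('wrist','w10')
for t in('s10','sc10','w10'): print(t,plane(t,.518,.0175,.125,(.045,.085),.063))
E
```

```text
time_s: 12.8
position: [0.5351, -0.0407, 0.0215]
tool_rot: [[-0.963, -0.268, 0.009], [-0.268, 0.964, 0.002], [-0.009, -0.001, -1.0]]
ft_force: [-3.9, 1.5, 13.3]
grip_width: 0.0104
s10 (array([ 0.52, -1.65]), np.float64(0.0642), np.int64(538), array([517.5,  12.8]), array([179.7, 137.1]), 15.69)
sc10 (array([ 0.44, -1.56]), np.float64(0.0651), np.int64(368), array([519.7,  18.5]), array([180., 130.]), 15.99)
w10 (array([ 0.38, -1.89]), np.float64(0.0635), np.int64(16622), array([514.5,  13.4]), array([171.8, 133.2]), 16.22)
```

```bash
python3 -m pendant '[[[0,0,-3],0,-1],[[0,0,-2],0,-1],[[0,0,0],0,-1]]'
python3 - <<'E'
from h import *
s=grab('side','s11');grab('scene','sc11');grab('wrist','w11')
for t in('s11','sc11','w11'): print(t,plane(t,.518,.0175,.125,(.045,.085),.063))
E
```

```text
time_s: 13.32
position: [0.5353, -0.0407, 0.0212]
tool_rot: [[-0.964, -0.267, 0.011], [-0.267, 0.964, 0.003], [-0.012, -0.0, -1.0]]
ft_force: [-4.8, 1.4, 15.2]
grip_width: 0.0102
s11 (array([ 0.45, -1.49]), np.float64(0.064), np.int64(540), array([517.4,  14.9]), array([181.4, 137.9]), 16.29)
sc11 (array([ 0.52, -1.49]), np.float64(0.0648), np.int64(378), array([518.6,  18.2]), array([180.1, 130.1]), 16.04)
w11 (array([ 0.34, -1.71]), np.float64(0.0633), np.int64(16539), array([516.1,   9.4]), array([172.5, 142.2]), 15.98)
```

The remaining tilt is 1.5 deg (about 2 mm at the near edge). I'll ease the grip to 20 N so it settles, then open a little.

```bash
python3 -m pendant '[[[0,0,0],0,-1],[[0,0,0],0,-1],[[0,0,-1],0,-1],[[0,0,0],0,-1]]' 20; python3 -m pendant '[[[0,0,0],0,-0.72],[[0,0,0],0,-0.66],[[0,0,0],0,-0.6],[[0,0,0],0,-0.5],[[0,0,0],0,-0.5]]' 20
python3 - <<'E'
from h import *
s=grab('side','s12');grab('scene','sc12');grab('wrist','w12')
for t in('s12','sc12','w12'): print(t,plane(t,.518,.0175,.125,(.045,.085),.063))
E
```

```text
time_s: 13.98
position: [0.5351, -0.0399, 0.0234]
tool_rot: [[-0.963, -0.268, 0.013], [-0.268, 0.963, 0.004], [-0.013, 0.001, -1.0]]
ft_force: [-2.5, 0.1, 7.4]
grip_width: 0.0101
time_s: 14.6
position: [0.535, -0.0398, 0.023]
tool_rot: [[-0.963, -0.268, 0.012], [-0.268, 0.963, 0.004], [-0.013, 0.001, -1.0]]
ft_force: [-0.4, -0.8, -0.7]
grip_width: 0.0212
s12 (array([ 0.  , -0.25]), np.float64(0.0628), np.int64(532), array([519.2,   9.8]), array([183. , 141.3]), 15.02)
sc12 (array([-0.04,  0.17]), np.float64(0.064), np.int64(376), array([518.2,  18. ]), array([180.9, 129.8]), 15.67)
w12 (array([-0.12, -0.23]), np.float64(0.0622), np.int64(16753), array([518. ,   7.3]), array([175.1, 146.5]), 15.63)
```

The tray is flat (within 0.25 deg), centred at (518,18), yaw 15.7 deg: square with the board. I'll retreat upward and go to the bottle.

```bash
python3 -m pendant '[[[0,0,3],0,-0.4],[[0,0,6],0,-0.35],[[0,0,15],0,-0.3],[[0,0,40],0,0],[[0,0,50],0,0.5],[[0,0,60],0,0.5],[[0,0,50],0,0.5],[[-20,-50,20],0,0.5],[[-20,-50,0],0,0.5],[[-20,-50,0],0,0.5],[[-15,-40,0],0,0.5],[[0,0,0],0,0.5]]' 20
python3 - <<'E'
from h import *
s=grab('wrist','w13');print(s['position'],s['tool_rot'])
cv2.imwrite('pics/v6.png',load('w13')['im'][:,:,::-1])
def cap(t):
    C=cloud(t);m=(C[...,2]>.19)&(C[...,2]<.208)&(np.hypot(C[...,0]-.443,C[...,1]+.294)<.04); Q=C[m]; r=cv2.minEnclosingCircle((Q[:,:2]*1000).astype(np.float32)); return len(Q),np.median(Q[:,2]).round(4),r
for t in('w13','scene0','side0'): print(t,cap(t))
E
```

```text
time_s: 16.25
position: [0.4548, -0.2337, 0.2807]
tool_rot: [[-0.963, -0.27, 0.017], [-0.27, 0.963, 0.0], [-0.017, -0.004, -1.0]]
ft_force: [-0.4, -0.0, 1.3]
grip_width: 0.0637
[ 0.45481872 -0.23374353  0.28074948] [[-9.62641293e-01 -2.70238958e-01  1.71069132e-02]
 [-2.70270556e-01  9.62784293e-01  4.80890873e-04]
 [-1.66002228e-02 -4.16056953e-03 -9.99853550e-01]]
w13 (1638, np.float64(0.1987), ((441.44775390625, -293.90032958984375), 20.51390266418457))
scene0 (104, np.float64(0.1989), ((442.3406677246094, -292.0487365722656), 20.552473068237305))
side0 (396, np.float64(0.1993), ((440.092041015625, -296.2686767578125), 20.263208389282227))
```

View pics/v6.png

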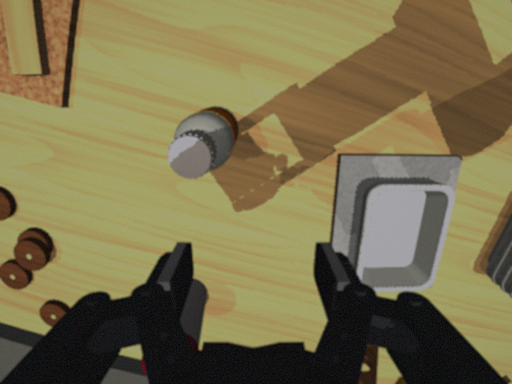

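The view shows the cap at (190,157), measured at (441.5,-294), top 0.199, and the tray square on the board.

```bash
python3 -m pendant '[[[-7,-30,0],0,0.5],[[-6,-30,0],0,0.5],[[0,0,0],0,0.5],[[0,0,-40],0,0.5],[[0,0,-20],0,0.5],[[0,0,0],0,0.5]]'
python3 - <<'E'
from h import *
s=grab('wrist','w14');print(s['position'])
C=cloud('w14');m=(C[...,2]>.19)&(C[...,2]<.208)&(np.hypot(C[...,0]-.443,C[...,1]+.294)<.04);Q=C[m];print(len(Q),cv2.minEnclosingCircle((Q[:,:2]*1000).astype(np.float32)))
E
```

```text
time_s: 17.05
position: [0.4447, -0.2865, 0.2217]
tool_rot: [[-0.96, -0.28, 0.021], [-0.28, 0.96, 0.001], [-0.02, -0.005, -1.0]]
ft_force: [0.4, -0.1, 1.0]
grip_width: 0.064
[ 0.44474506 -0.28647556  0.22174311]
2401 ((441.2893981933594, -293.1800842285156), 20.394893646240234)
```

```bash
python3 -m pendant '[[[-3,-7,0],0,0.5],[[0,0,-15],0,0.5],[[0,0,-20],0,0.5],[[0,0,-20],0,0.5],[[0,0,-12],0,0.5],[[0,0,0],0,0.5]]'
```

```text
time_s: 17.85
position: [0.4439, -0.296, 0.16]
tool_rot: [[-0.959, -0.281, 0.03], [-0.281, 0.96, -0.009], [-0.026, -0.017, -1.0]]
ft_force: [-0.2, 0.1, -0.2]
grip_width: 0.0637
```

```bash
python3 -m pendant '[[[-1.5,2.5,-10],0,0.5],[[0,0,-7],0,0.5],[[0,0,0],0,0.5],[[0,0,0],0,0.2],[[0,0,0],0,0.1]]'
```

```text
time_s: 18.48
position: [0.4429, -0.2941, 0.1438]
tool_rot: [[-0.959, -0.281, 0.032], [-0.281, 0.96, -0.011], [-0.027, -0.02, -0.999]]
ft_force: [-0.3, 0.7, 0.2]
grip_width: 0.0472
```

```bash
python3 -m pendant '[[[0,0,0],0,0],[[0,0,0],0,-0.1],[[0,0,0],0,-1],[[0,0,0],0,-1],[[0,0,0],0,-1],[[0,0,4],0,-1],[[0,0,8],0,-1],[[0,0,12],0,-1],[[0,0,0],0,-1]]' 90
python3 - <<'E'
from h import *
grab('side','s15');grab('scene','sc15')
b=load('s15')['im'][170:350,170:350];c=load('sc15')['im'][60:240,100:280]
cv2.imwrite('pics/v7.png',cv2.resize(np.hstack([b,c]),(800,400),interpolation=cv2.INTER_CUBIC)[:,:,::-1])
E
```

```text
time_s: 19.6
position: [0.4425, -0.2937, 0.1689]
tool_rot: [[-0.959, -0.281, 0.03], [-0.281, 0.96, -0.01], [-0.026, -0.018, -0.999]]
ft_force: [0.2, -0.5, -4.3]
grip_width: 0.0357
```

View pics/v7.png

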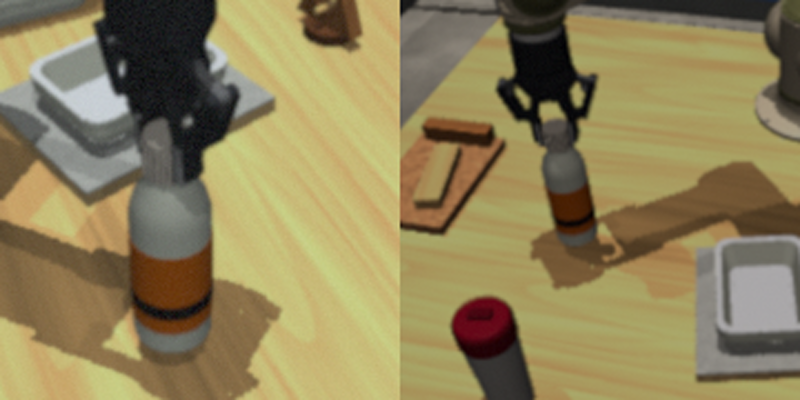

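Gripped by the cap and lifted 25 mm, upright, about 0.44 kg. I'll lift it and carry it over the tray.

```bash
python3 -m pendant '[[[0,0,25],0,-1],[[0,0,40],0,-1],[[0,0,25],0,-1],[[5,20,0],0,-1],[[8,33,0],0,-1],[[10,42,0],0,-1],[[11,44,0],0,-1],[[11,44,0],0,-1],[[11,44,0],0,-1],[[8,33,0],0,-1],[[6,20,0],0,-1],[[0,0,0],0,-1]]'
python3 - <<'E'
from h import *
s=env.observe();print(s['position'],s['tool_rot'][:,2],s['grip_width'],s['ft_force'])
E
```

```text
time_s: 21.2
position: [0.5071, 0.0062, 0.2473]
tool_rot: [[-0.959, -0.284, 0.01], [-0.284, 0.959, 0.005], [-0.011, 0.002, -1.0]]
ft_force: [0.3, -0.5, -4.7]
grip_width: 0.0361
[0.50712374 0.0061734  0.24732801] [ 0.00962753  0.00535097 -0.99993934] 0.03612085820398972 [ 0.3212345  -0.47318193 -4.70732198]
```

```bash
python3 -m pendant '[[[12,11,0],0,-1],[[0,0,0],0,-1],[[0,0,-20],0,-1],[[0,0,-20],0,-1],[[0,0,0],0,-1],[[0,0,0],0,-1]]'
python3 - <<'E'
from h import *
s=grab('side','s16');grab('scene','sc16');print(s['position'],s['tool_rot'][:,2],s['ft_force'])
b=load('s16')['im'][110:260,130:300];c=load('sc16')['im'][90:240,190:360]
cv2.imwrite('pics/v8.png',cv2.resize(np.hstack([b,c]),(800,353),interpolation=cv2.INTER_CUBIC)[:,:,::-1])
p0=s['position'];
for t in('s16','sc16'):
    C=cloud(t).reshape(-1,3)
    for lo,hi in((.065,.085),(.085,.105),(.105,.125),(.125,.145)):
        Q=C[(C[:,2]>lo)&(C[:,2]<hi)&(np.hypot(C[:,0]-p0[0],C[:,1]-p0[1])<.05)]
        if len(Q)<10: continue
        A=np.c_[2*Q[:,:2],np.ones(len(Q))]
        # fixed radius 32 circle
        from scipy.optimize import least_squares
        r=least_squares(lambda v:np.hypot(Q[:,0]-v[0],Q[:,1]-v[1])-.032,p0[:2],loss='soft_l1',f_scale=.001); print(t,lo,len(Q),(r.x*1000).round(1))
E
```

```text
time_s: 21.95
position: [0.5196, 0.0164, 0.2054]
tool_rot: [[-0.96, -0.281, 0.008], [-0.281, 0.96, 0.005], [-0.009, 0.003, -1.0]]
ft_force: [-0.1, 0.7, -4.6]
grip_width: 0.0361
[0.51956022 0.01643065 0.20538329] [ 0.00785855  0.00501736 -0.99995653] [-0.10474881  0.68468285 -4.6072471 ]
s16 0.065 196 [515.3  18. ]
s16 0.085 203 [515.4  16.9]
s16 0.105 223 [515.6  16.6]
s16 0.125 227 [516.4  16.7]
sc16 0.065 89 [513.6  19.6]
sc16 0.085 91 [514.9  19.6]
sc16 0.105 108 [515.4  19.4]
sc16 0.125 108 [515.6  19.1]
```

View pics/v8.png

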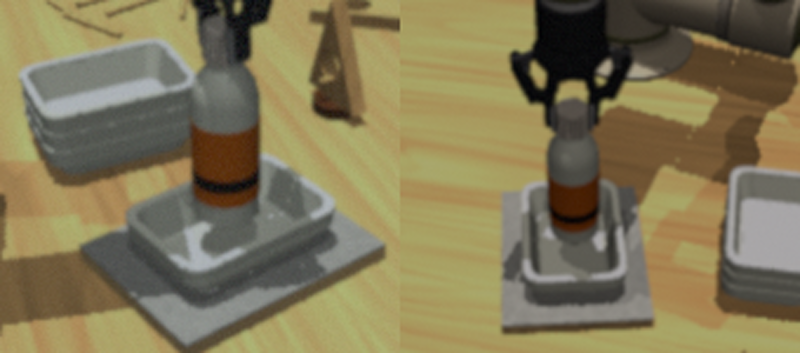

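The bottle is above the middle of the tray with about 1.5 deg of lean and its base near (514.5,18.5). The remaining three trays stay nested. Descending.

```bash
python3 -m pendant '[[[3,0,-12],0,-1],[[0,0,-12],0,-1],[[0,0,-6],0,-1],[[0,0,-3],0,-1],[[0,0,-2],0,-1],[[0,0,0],0,-1]]'
```

```text
time_s: 22.8
position: [0.5229, 0.0165, 0.1684]
tool_rot: [[-0.96, -0.281, 0.009], [-0.281, 0.96, 0.005], [-0.01, 0.002, -1.0]]
ft_force: [1.1, -0.2, -4.9]
grip_width: 0.036
```

```bash
python3 -m pendant '[[[0,0,-2],0,-1],[[0,0,-1],0,-1],[[0,0,0],0,-1]]'; python3 -m pendant '[[[0,0,-1],0,-1],[[0,0,0],0,-1]]'
```

```text
time_s: 23.18
position: [0.5232, 0.0165, 0.166]
tool_rot: [[-0.96, -0.281, 0.01], [-0.281, 0.96, 0.005], [-0.011, 0.002, -1.0]]
ft_force: [-0.5, -0.7, -4.7]
grip_width: 0.0359
time_s: 23.42
position: [0.5235, 0.0166, 0.166]
tool_rot: [[-0.96, -0.281, 0.012], [-0.281, 0.96, 0.005], [-0.013, 0.001, -1.0]]
ft_force: [0.1, -0.7, -3.7]
grip_width: 0.0357
```

```bash
python3 -m pendant '[[[0,0,-2],0,-1],[[0,0,0],0,-1]]';python3 -m pendant '[[[0,0,-1.5],0,-1],[[0,0,0],0,-1]]'
```

```text
time_s: 23.68
position: [0.5244, 0.0167, 0.1661]
tool_rot: [[-0.959, -0.282, 0.016], [-0.282, 0.96, 0.004], [-0.017, -0.0, -1.0]]
ft_force: [0.1, -0.5, -4.0]
grip_width: 0.0359
time_s: 23.92
position: [0.5249, 0.0168, 0.1658]
tool_rot: [[-0.959, -0.282, 0.019], [-0.282, 0.96, 0.004], [-0.019, -0.001, -1.0]]
ft_force: [-1.1, 0.5, -3.2]
grip_width: 0.036
```

```bash
python3 -m pendant '[[[0,0,-3],0,-1],[[0,0,-2],0,-1],[[0,0,0],0,-1]]'
python3 - <<'E'
from h import *
from scipy.optimize import least_squares
s=grab('side','s17');grab('scene','sc17');p0=s['position']
for t in('s17','sc17'):
    C=cloud(t).reshape(-1,3)
    for lo in(.07,.09,.11,.125):
        Q=C[(C[:,2]>lo)&(C[:,2]<lo+.02)&(np.hypot(C[:,0]-p0[0],C[:,1]-p0[1])<.05)]
        r=least_squares(lambda v:np.hypot(Q[:,0]-v[0],Q[:,1]-v[1])-.032,p0[:2],loss='soft_l1',f_scale=.001); print(t,lo,len(Q),(r.x*1000).round(1))
    Q=C[(C[:,2]>.205)&(C[:,2]<.235)&(np.hypot(C[:,0]-p0[0],C[:,1]-p0[1])<.02)];
E
```

```text
time_s: 24.3
position: [0.5263, 0.0173, 0.166]
tool_rot: [[-0.959, -0.282, 0.026], [-0.282, 0.959, 0.004], [-0.026, -0.003, -1.0]]
ft_force: [1.5, 0.4, -4.8]
grip_width: 0.0356
s17 0.07 204 [524.3  17.5]
s17 0.09 209 [524.1  17.6]
s17 0.11 232 [524.5  17.5]
s17 0.125 241 [524.6  17.9]
sc17 0.07 100 [523.9  19.9]
sc17 0.09 104 [523.8  20.2]
sc17 0.11 115 [524.1  19.8]
sc17 0.125 116 [523.3  19.7]
```

The bottle is now upright at x≈524, but the force still shows its full weight: the small steps are being lost. I'll use a slightly larger step.

```bash
python3 -m pendant '[[[-6,0,-3],0,-1],[[0,0,0],0,-1]]';python3 -m pendant '[[[0,0,-4],0,-1],[[0,0,0],0,-1]]'
```

```text
time_s: 24.65
position: [0.5243, 0.0169, 0.1659]
tool_rot: [[-0.959, -0.282, 0.039], [-0.282, 0.959, 0.003], [-0.038, -0.008, -0.999]]
ft_force: [-0.2, -1.2, -4.0]
grip_width: 0.0362
time_s: 24.9
position: [0.5266, 0.0173, 0.1657]
tool_rot: [[-0.958, -0.282, 0.047], [-0.282, 0.959, 0.003], [-0.046, -0.01, -0.999]]
ft_force: [-1.3, 0.6, -4.2]
grip_width: 0.0359
```

Run:
```python
from h import *
s=env.observe();print({k:np.round(s[k],3).tolist() for k in('q','joint_efforts','ft_force','wrist_torque','position')})
grab('side','s18');grab('scene','sc18')
b=load('s18')['im'][100:250,130:300];c=load('sc18')['im'][90:240,190:360]
cv2.imwrite('pics/v9.png',cv2.resize(np.hstack([b,c]),(800,353),interpolation=cv2.INTER_CUBIC)[:,:,::-1])
```

```text
{'q': [-11.404, 20.227, 84.127, 0.762, 73.048, -117.986], 'joint_efforts': [0.231, -44.133, -24.049, 0.4, -0.779, -0.012], 'ft_force': [-1.319, 0.584, -4.177], 'wrist_torque': [-0.097, 0.421, -0.023], 'position': [0.527, 0.017, 0.166]}
```

Run:
```python
from h import *
from scipy.optimize import least_squares
def band(t,c):
    C=cloud(t);im=load(t)['im'].astype(int)
    near=np.hypot(C[...,0]-c[0],C[...,1]-c[1])<.045
    o=near&(im[...,0]>im[...,2]+35)&(C[...,2]>.03)&(C[...,2]<.16)&(im[...,0]<190)
    # orange label's top and bottom edges per column
    rows=[]
    for u in np.unique(np.where(o)[1]):
        v=np.where(o[:,u])[0]
        if len(v)>5: rows.append((C[v.min(),u,2],C[v.max(),u,2]))
    return np.nanmedian(np.array(rows),0).round(4),len(rows)
for t in('side0','scene0'): print(t,band(t,(.4415,-.294)))
for t in('s16','sc16'): print(t,band(t,(.516,.018)))
for t in('s17','sc17','s18','sc18'): print(t,band(t,(.524,.018)))
p0=np.array([.5245,.018])
for t in('s18','sc18'):
    C=cloud(t).reshape(-1,3)
    for lo in(.07,.09,.11,.125):
        Q=C[(C[:,2]>lo)&(C[:,2]<lo+.02)&(np.hypot(C[:,0]-p0[0],C[:,1]-p0[1])<.05)]
        r=least_squares(lambda v:np.hypot(Q[:,0]-v[0],Q[:,1]-v[1])-.032,p0,loss='soft_l1',f_scale=.001); print(t,lo,len(Q),(r.x*1000).round(1))
    print(plane(t,.518,.0175,.125,(.05,.075),.063))
```

```text
side0 (array([0.1055, 0.0316]), 38)
scene0 (array([0.103 , 0.0326]), 19)
s16 (array([0.1588, 0.0854]), 29)
sc16 (array([0.1576, 0.087 ]), 20)
s17 (array([0.1252, 0.0454]), 29)
sc17 (array([0.123 , 0.0482]), 20)
s18 (array([0.1244, 0.0467]), 29)
sc18 (array([0.124 , 0.0485]), 20)
s18 0.07 208 [524.8  17.1]
s18 0.09 208 [524.8  17.2]
s18 0.11 231 [524.7  17.2]
s18 0.125 229 [524.9  17.7]
(array([ 0.05, -0.  ]), np.float64(0.0629), np.int64(667), array([517.1,  13.8]), array([180.8, 133. ]), 15.35)
sc18 0.07 98 [525.3  20.2]
sc18 0.09 103 [525.   20.1]
sc18 0.11 120 [524.8  19.6]
sc18 0.125 119 [524.2  19.4]
(array([-0.13,  0.03]), np.float64(0.0639), np.int64(398), array([518.9,  17.9]), array([181.2, 129.8]), 15.92)
```

The label has risen 20 mm from its bench height, so the base is on the tray floor (0.021). The bottle stands upright, 7 mm off the tray's middle, and the tray is still flat. I'll release gently and retreat.

```bash
python3 -m pendant '[[[0,0,0],0,-1],[[0,0,0],0,-0.1],[[0,0,0],0,-0.05],[[0,0,0],0,0.1],[[0,0,0],0,0.3],[[0,0,0],0,0.5],[[0,0,0],0,0.5]]' 20
python3 - <<'E'
from h import *
s=env.observe();print(s['position'],s['ft_force'])
grab('scene','sc19');C=cloud('sc19').reshape(-1,3)
Q=C[(C[:,2]>.212)&(C[:,2]<.23)&(np.hypot(C[:,0]-.5245,C[:,1]-.018)<.03)];print(len(Q),Q.mean(0))
E
```

```text
time_s: 25.88
position: [0.5272, 0.017, 0.1642]
tool_rot: [[-0.959, -0.281, 0.046], [-0.281, 0.96, 0.004], [-0.046, -0.009, -0.999]]
ft_force: [0.1, 0.6, -0.1]
grip_width: 0.0638
[0.52724563 0.01695956 0.16416612] [ 0.13128733  0.59802344 -0.14346465]
138 [0.5315465  0.02130161 0.21977095]
```

```bash
python3 -m pendant '[[[0,0,10],0,0.6],[[0,0,20],0,0.6],[[0,0,30],0,0.6],[[0,0,40],0,0.6],[[0,0,40],0,0.6],[[-20,30,20],0,0.6],[[-30,40,0],0,0.6],[[-30,40,0],0,0.6],[[-30,40,0],0,0.6],[[0,0,0],0,0.6],[[0,0,0],0,0.6]]'
python3 - <<'E'
from h import *
from scipy.optimize import least_squares
s=grab('side','s20');grab('scene','sc20');print(s['position'],s['ft_force'])
p0=np.array([.5245,.018])
for t in('s20','sc20'):
    C=cloud(t).reshape(-1,3)
    for lo in(.07,.11,.13):
        Q=C[(C[:,2]>lo)&(C[:,2]<lo+.018)&(np.hypot(C[:,0]-p0[0],C[:,1]-p0[1])<.05)]
        r=least_squares(lambda v:np.hypot(Q[:,0]-v[0],Q[:,1]-v[1])-.032,p0,loss='soft_l1',f_scale=.001); print(t,lo,len(Q),(r.x*1000).round(1))
    Q=C[(C[:,2]>.212)&(C[:,2]<.23)&(np.hypot(C[:,0]-.5245,C[:,1]-.018)<.04)];print('cap',len(Q),cv2.minEnclosingCircle((Q[:,:2]*1000).astype(np.float32)),np.median(Q[:,2]))
    print('tray',plane(t,.518,.0175,.125,(.05,.075),.063))
    d=load({'s20':'side0','sc20':'scene0'}[t])
    for nm,(x,y,r) in dict(a=(.74,.247,.07),b=(.783,.065,.06),tum=(.741,-.273,.06),pile=(.468,.274,.13)).items():
        m=[]
        for tt in({'s20':'side0','sc20':'scene0'}[t],t):
            C2=cloud(tt).reshape(-1,3);Q=C2[(np.hypot(C2[:,0]-x,C2[:,1]-y)<r)&(C2[:,2]>.03)&(C2[:,2]<.086 if nm=='pile' else C2[:,2]>.03)];m.append(np.r_[Q.mean(0)*1000,Q[:,2].max()*1000,len(Q)].round(1))
        print(nm,*m)
    if t=='sc20': print('pile2',rect(t,(310,390,150,235),(.082,.1)))
    else: print('pile2',rect(t,(120,230,110,200),(.082,.1)))
E
```

```text
time_s: 27.3
position: [0.4128, 0.1704, 0.3369]
tool_rot: [[-0.958, -0.28, 0.055], [-0.28, 0.96, 0.005], [-0.054, -0.011, -0.998]]
ft_force: [-0.9, -0.6, -0.3]
grip_width: 0.0684
[0.41281738 0.17036927 0.33687691] [-0.93832119 -0.56482779 -0.27559738]
s20 0.07 191 [527.5  18. ]
s20 0.11 199 [527.6  18.2]
s20 0.13 204 [528.   18.9]
cap 182 ((527.2017211914062, 15.974239349365234), 20.086977005004883) 0.2200411031708598
tray (array([-0.  , -0.35]), np.float64(0.0628), np.int64(652), array([517.7,  14. ]), array([181.7, 134. ]), 16.1)
a [734.  237.1  75.9 144.6 598. ] [734.1 236.9  76.2 143.  598. ]
b [780.   57.   67.1 124.  597. ] [780.   57.   67.5 124.9 595. ]
tum [ 726.5 -291.3  119.4  174.5 2552. ] [ 726.5 -291.3  119.2  174.6 2557. ]
pile [ 461.6  248.1   63.    86.  1950. ] [ 464.9  263.7   60.2   86.  2500. ]
pile2 (array([467.5, 272.2]), array([180.3, 136.2]), 3.37, 0.0869, 624)
sc20 0.07 85 [527.1  20.8]
sc20 0.11 99 [527.1  20.8]
sc20 0.13 97 [526.2  20.5]
cap 140 ((528.72607421875, 20.291791915893555), 20.62079429626465) 0.22079137559857126
tray (array([-0.16,  0.09]), np.float64(0.0639), np.int64(400), array([519.9,  18.7]), array([177.5, 130. ]), 15.5)
a [743.5 245.7  74.6 147.5 658. ] [743.6 245.6  74.9 146.6 659. ]
b [787.7  68.5  67.  126.6 518. ] [787.8  68.5  67.  127.8 517. ]
tum [ 754.9 -259.9  125.8  174.7 1219. ] [ 754.8 -259.9  126.1  174.8 1217. ]
pile [ 483.3  275.3   66.6   86.  1560. ] [ 472.6  276.2   56.5   86.  1891. ]
pile2 (array([468.1, 274.4]), array([181.9, 129.9]), 2.92, 0.089, 578)
```

```bash
python3 -c "
from rig import ticket; print(ticket.close_job())"
```

```text
the job is handed in; nothing more can be done
None
```

The top tray now sits flat, square and in the middle of the glue-up board, with the glue bottle standing upright in it. I handed the job in at about 27 s with the arm clear of everything.

**Last checks (side and scene cameras):**
- **Tray:** centred within about 2–4 mm of the board's centre (518, 17.5), within about 0.5° of the board's 15.6° yaw, and level to 0.35° or better.
- **Bottle:** upright with its cap top at 0.220–0.221 m, as it should be standing on the tray floor. It is about 9 mm off the tray's centre along its long side, still well inside the floor.
- **Other trays:** the three that stay are still nested, with their place and yaw unchanged to within about 1 mm and 0.2°.
- **Frames and cup:** unchanged to within 0.3 mm.

**What went wrong or disagreed:**
- **Fingertips:** the cameras showed them about 30 mm above the reported TCP, which contradicts the text. The first grasp closed on air because of this, touching nothing; I corrected for it after that.
- **Tray:** it sagged 5.4° in the grip, so I levelled it against the board with at most about 17 N before letting go.
- **Bottle:** as it touched down, the wrist force still read most of its weight. I confirmed it was standing on the tray floor from its label height instead. It also slid a few millimetres while being set down and released.
- **Tool:** it tilted by about 3° over the many small moves.

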